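Load the slide scanner and swing its carrier home

TASK

Lay the small slide box in the tray of the scanner's swing-out carrier, lengthwise and flat inside the low rim. Then push the carrier near its free corner so that it swings about its pin in under the scanner's head until it is fully home, with the limit switch behind it pressed all the way in and staying so. Push gently: do not ram the carrier, do not knock the scanner, leave the bottle, the vial and the beaker where they stand, and let go of everything at the end.

Things in the scene. Friction and masses are not known exactly. Their poses are not given: they have to be found in the camera images.
- box_centre (a point): Centre of the loose slide box: a closed pale carton 30 x 78 x 20 mm (x, y, z), 40 to 85 g, lying flat on the bench to the right with its long side roughly left-right. The point is half-way up (10 mm over what it lies on); its y axis runs along the 78 mm side.
- reader: Slide scanner fixed to the bench, a white C-shaped housing open to the robot. Origin on the carrier's pin axis at bench level; +x points into it, away from the robot. Overhanging head: x -32 to 130, y -235 to -50, z 80 to 190 mm; column x 78 to 130, same y; base plate 6 mm high, x -14 to 130, y -235 to 30. Near home an upright gripper would strike the head: lean the tool back 35 to 50 degrees.
- carrier: Aluminium plate, x -20 to 190, y -12 to 58, z 8 to 34 mm, turning level about the pin at its origin (bench level); x runs from pin to free end. Starts swung out 1.25 to 1.45 rad towards the robot. Pushing its flat -y side swings it home: x along the scanner's -y, or up to 0.09 rad short of it, where the switch is fully pressed; find that by feel. Stiff pin (0.6 N m): it stays where left.
- tray_floor (a point): Centre of the tray sunk in the carrier's top, on its floor (28 mm above the bench). The tray is 92 mm along the carrier's x and 49 mm along its y, with a rim 6 mm high. Axes as the carrier's.
- push_corner (a point): Where to push: a point on the carrier's flat -y side, 175 mm from the pin and 15 mm before the free end, 21 mm above the bench, mid-height of that side. Axes as the carrier's.
- plunger (a joint): Limit switch plunger travel (m): 0 out, 0.005 fully in, on its solid end. On the scanner's column under the head, 20 mm high, facing the robot; the carrier's back side presses it 165 mm from the pin. How far it stands out varies by 15 mm and is not given. Light spring (0.5 to 1.8 N), too weak to push the carrier back; at its end the push suddenly turns hard.
- bottle: Bystander: white screw-cap bottle, 33 mm across, 70 mm high, standing to the right; origin at its foot.
- vial: Bystander: capped vial, 22 mm across, 60 mm high, standing to the right; origin at its foot.
- beaker: Bystander: small glass beaker, 52 mm across, 63 mm high, standing to the left; origin at its foot.
Things that resemble listed ones, but are neither listed nor needed, are in the scene too. What is shaped like the part that bears box_centre but purple or yellow is not meant.

How it is judged:
By the outcome, as a careful person would: the job done as asked, in the order asked, and still so for the second after the job is handed in, with the robot touching nothing.
It also fails if it takes over 67 s, if anything falls off the work surface, if the arm or the gripper's body presses on something with over 40 N, if the wrist force passes 120 N, or if a joint passes its speed limit or range.

ROBOT

A 6-joint arm with a two-finger parallel gripper is mounted at the origin on the work surface; the furniture and walls round the work are solid. World frame = base frame: x ahead of the robot, y to its left, z up, the work surface at z = 0. Lengths are in m, angles in degrees, forces in N, time in s.
With the tool pointing down it reaches from about 0.35 to 0.775 m from the base axis. Payload 7.3 kg.
Tool frame: the origin (TCP) lies on the centre line of the jaws, within the pads' length; the fingertips stand 11 mm ahead of it and the grasp point (between the pads) lies 8 mm behind it; z points along the fingers, y is the direction in which the jaws open and shut (so a half turn about z gives the same grasp; the last joint's range is limited). The gripper opens to 92 mm and grips with 3 to 60 N. Pads are 19 mm wide; open, the fingers measure 130 mm over their backs; the gripper's body (75 mm by 190 mm) begins 47 mm behind the grasp point.
Start: joints at [57.582, 19.595, 87.324, -0, 73.075, -8.365], TCP at [0.214, 0.479, 0.238] pointing down, gripper open.
Joint ranges: [-145.02, 145.02], [-44.19, 115.74], [2.07, 154.8], [-57.11, 237.11], [16.16, 152.29], [-177.93, 177.93]. Speed limits (degrees/s): [147.25, 147.25, 180, 180, 180, 180].

INTERFACE

Orientations are given as [roll, pitch, yaw] about the fixed x, y, z axes, in that order (R = Rz(yaw) Ry(pitch) Rx(roll)).
In Python, from station import bot gives the robot as it stands.
- The arm moves only by the tool arm_command, never from a script. Its argument "increments" is a list of rows, each a list of 5 numbers: the finger opening in mm, from 0 to 91.8, then the shift along the tool's x, y, z in mm, then the turn about the tool's z in rad. A call has 1 to 5 rows; each row is the pose to reach, as a shift and turn from the pose commanded when the call began, along the tool's axes at that moment; what a row does not reach only later rows make up. A row lasts 1/8 s, in which the tool goes at most 62.5 mm and 10.7 degrees, less where a joint would pass 70% of its speed; a pose out of reach is approached as far as the arm can. A call with a gripper value outside its range is refused whole. The fingers move at their own pace and stop on an object; "grip_force" is the grip in N (left out, the last holds). Time passes only in rows, so rows that repeat a pose let the fingers close. It gives the time, the measured TCP pose, the force and the opening at its end, in the units of the state.
- bot.read_state(): the state, without advancing time (a new reading comes with each control period).
- bot.snapshot(name): name is "scene" or "top" or "wrist"; returns a dict with "pixels" (420x560x3 uint8, red, green, blue), "intrinsics" (3x3 intrinsics, pixels), "view" (4x4, takes a point from world to camera coordinates). Camera axes: x right, y up, looking along -z (the intrinsics and any distortion apply to the point x, -y, -z); pixel columns grow to the right and rows downward; lengths in m; the calibration is good to about 2 mm. A picture is of the moment at which its call begins. There is no depth.
- bot.hand_in(): hands the job in, once; it reports no verdict.
The state is a dict: "time": time; "qpos": joint angles; "joint_velocities": joint speeds; "joint_torque": joint torques, N m; "tool_pos": TCP position; "tcp_rot": TCP orientation; "ft_force": force on the tool from outside, world axes, zero at the start; "wrist_torque": the same for the moment, N m; "grip_width": opening from 0.0 (shut) to 1.0 (fully open).
Only numpy, scipy, OpenCV 4.12 (cv2) and the standard library are available. Lean on these libraries where they do the work, as an engineer would, in place of code of your own. Each camera call takes 0.05 s, during which the arm holds its last target. There are 200 camera calls.

## Working session

There is one attempt and no reset: what is moved stays moved. The work goes in short steps, Python scripts to look and compute and a tool call to move; the robot and the scene stay as the last step left them, time stands still between calls to the robot, and variables do not carry over. Pictures are saved under pics/ and viewed, about 8 in all and at most 12, crops included, and the job is handed in when it is done.

Besides the shell and the picture viewer there is one more tool, called after "Call:" as name([rows], argument=value, ...), one row to a line, values as JSON. arm_command: Moves the arm, as the interface text tells. Its arguments: {"type":"object","properties":{"increments":{"type":"array","items":{"type":"array","items":{"type":"number"}}},"grip_force":{"type":"number"}},"required":["increments"]}

```bash
mkdir -p pics; ls
python3 - <<'E'
from station import bot
import cv2,numpy as np
print(bot.read_state())
for n in ("scene","top"):
    s=bot.snapshot(n); cv2.imwrite(f"pics/{n}0.png",cv2.resize(s["pixels"][:,:,::-1],(800,600),interpolation=cv2.INTER_CUBIC)); print(n,s["intrinsics"],s["view"],[k for k in s])
E
```

```text
pics
{'time': 0.0, 'qpos': array([ 5.75813346e+01,  1.96361930e+01,  8.73762064e+01, -1.05144919e-03,
        7.30738193e+01, -8.36567665e+00]), 'joint_velocities': array([-0.03370882, -0.03297148, -0.06614031,  0.03492261, -0.14016792,
        0.08924238]), 'joint_torque': array([-1.41138949e-03, -4.31255078e+01, -2.44216847e+01,  7.15755299e-02,
        5.60509705e-02, -1.38312971e-04]), 'tool_pos': array([0.21376365, 0.47909538, 0.23705339]), 'tcp_rot': array([-1.79914552e+02, -1.15492445e-02,  1.55947309e+02]), 'ft_force': array([-0.49247448, -0.04198536, -0.06531303]), 'wrist_torque': array([0.01418892, 0.01344564, 0.01190066]), 'grip_width': 0.9987239259383797}
scene [[482.38786329   0.         274.2697254 ]
 [  0.         482.38786329 207.15802856]
 [  0.           0.           1.        ]] [[ 0.80922867 -0.58732148 -0.014228   -0.45161831]
 [ 0.40626305  0.54193861  0.73569891 -0.24891531]
 [-0.42438107 -0.60112896  0.67715927 -1.06674112]
 [ 0.          0.          0.          1.        ]] ['pixels', 'intrinsics', 'view']
top [[511.36709187   0.         273.57071624]
 [  0.         511.36709187 210.1150307 ]
 [  0.           0.           1.        ]] [[ 0.03516201 -0.99937398 -0.00390825 -0.02986799]
 [ 0.9739088   0.03338821  0.22447023 -0.55959381]
 [-0.22419922 -0.01169911  0.97447311 -1.34192667]
 [ 0.          0.          0.          1.        ]] ['pixels', 'intrinsics', 'view']
```

View pics/top0.png

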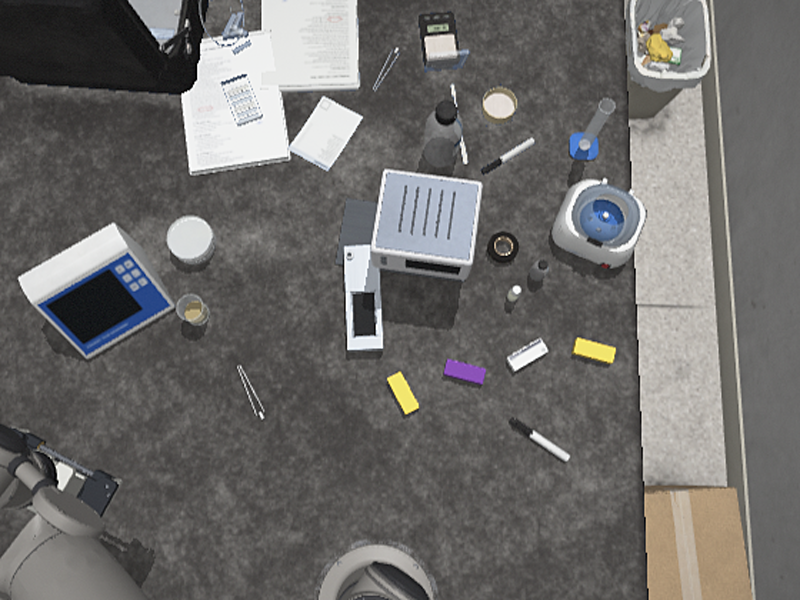

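View pics/scene0.png

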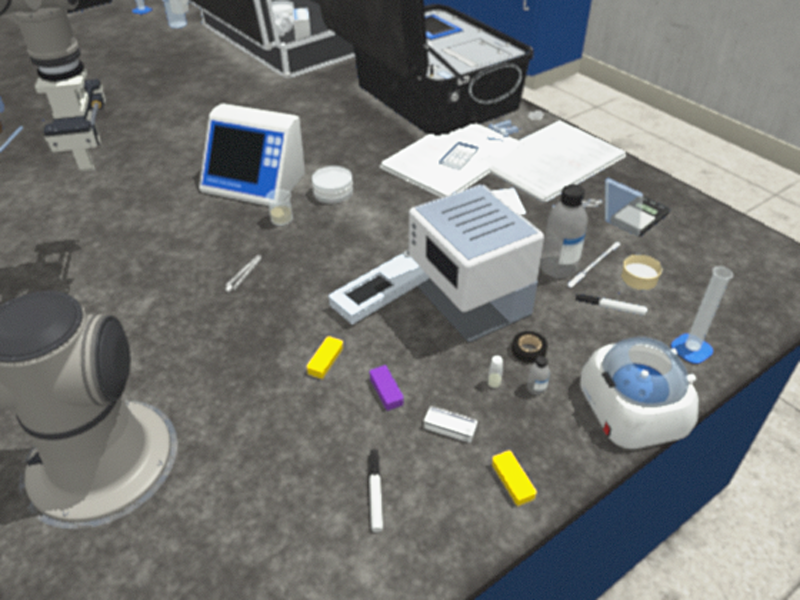

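Candidates for the box in the top picture: white carton (527,355), yellow (403,393) and (594,350), purple (465,372), and the pale block on the balance (440,47). The white one at (527,355) fits: pale, on the right, lying on the bench. The carrier's pin is at about (350,256), its free end at about (365,348) and the dark tray at (365,313). The bottle and vial are at (540,270) and (514,293), the beaker at (193,310).

```bash
cat > h.py <<'E'
import numpy as np,cv2
from station import bot
def proj(s,P):
    P=np.atleast_2d(P); V=s["view"]; c=P@V[:3,:3].T+V[:3,3]; K=s["intrinsics"]
    q=np.c_[c[:,0],-c[:,1],-c[:,2]]@K.T
    return q[:,:2]/q[:,2:]
def unproj(s,uv,z):
    uv=np.atleast_2d(uv).astype(float); V=s["view"];R=V[:3,:3];o=-R.T@V[:3,3]
    d=np.c_[uv,np.ones(len(uv))]@np.linalg.inv(s["intrinsics"]).T
    d=(d*[1,-1,-1])@R
    return o+d*((z-o[2])/d[:,2])[:,None]
def crop(s,u,v,w,h,k):
    p=s["pixels"][v:v+h,u:u+w,::-1]
    return cv2.resize(p,(w*k,h*k),interpolation=cv2.INTER_CUBIC)
E
python3 - <<'E'
from h import *
import pickle
t=bot.snapshot("top");s=bot.snapshot("scene");pickle.dump((t,s),open("s0.pkl","wb"))
a=crop(t,230,160,50,90,6);b=crop(t,340,180,60,90,6)
cv2.imwrite("pics/c1.png",np.hstack([a,b]))
def seg(s,u,v,w,h,z):
    p=s["pixels"][v:v+h,u:u+w].astype(int); m=(p.min(2)>125).astype(np.uint8)
    n,l,st,c=cv2.connectedComponentsWithStats(m); i=1+st[1:,4].argmax()
    ys,xs=np.where(l==i); r=cv2.minAreaRect(np.c_[xs+u,ys+v].astype(np.float32))
    q=unproj(s,cv2.boxPoints(r),z); print(st[i],r); print(q.round(4),q.mean(0).round(4),[np.linalg.norm(q[j]-q[j-1]).round(3) for j in range(4)])
seg(t,345,228,50,40,.02); seg(s,285,275,60,40,.02)
E
```

```text
[ 10   8  29  24 321] ((368.8289794921875, 247.3497314453125), (12.236865997314453, 28.144792556762695), 59.74356460571289)
[[ 0.4664 -0.2366  0.02  ]
 [ 0.5089 -0.3046  0.02  ]
 [ 0.4795 -0.3215  0.02  ]
 [ 0.4375 -0.2536  0.02  ]] [ 0.4731 -0.2791  0.02  ] [np.float64(0.034), np.float64(0.08), np.float64(0.034), np.float64(0.08)]
[ 11   9  39  26 623] ((314.54718017578125, 296.08489990234375), (37.36206817626953, 17.44478988647461), 15.945395469665527)
[[ 0.4223 -0.2632  0.02  ]
 [ 0.4599 -0.2324  0.02  ]
 [ 0.5068 -0.3036  0.02  ]
 [ 0.4684 -0.3315  0.02  ]] [ 0.4643 -0.2827  0.02  ] [np.float64(0.082), np.float64(0.049), np.float64(0.085), np.float64(0.047)]
```

View pics/c1.png

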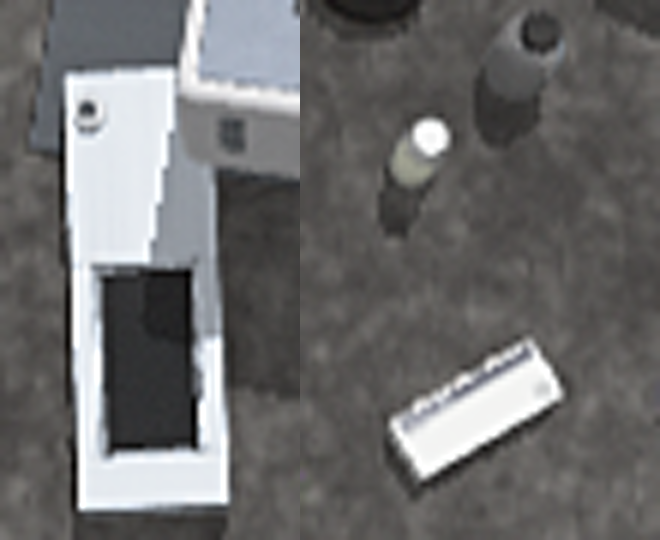

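The crop confirms it: white carton at left (475,410) in the crop, isolated. The carrier is outlined with corners (65,72), (78,508) and (228,503), tray (100–200, 268–450).

Run:
```python
from h import *
import pickle
from scipy.optimize import least_squares as ls
t,s=pickle.load(open("s0.pkl","rb"))
uv=(np.array([[65,72],[78,508],[228,503],[100,268],[105,450],[200,450],[195,268],[87,113]])+.5)/6-.5+[230,160]
q=unproj(t,uv,.034); print(q.round(4))
# tray centre x unknown
def mod(p):
    x,y,th,tx,ty=p; L=np.array([[-20,-12],[190,-12],[190,58],[tx-46,ty-24.5],[tx+46,ty-24.5],[tx+46,ty+24.5],[tx-46,ty+24.5],[0,0]])/1e3
    c,sn=np.cos(th),np.sin(th); return L@np.array([[c,sn],[-sn,c]])+[x,y]
r=ls(lambda p:(mod(p)-q[:,:2]).ravel(),[.68,.0,np.deg2rad(-168),115,23],x_scale=[.01,.01,.1,10,10])
print(r.x,np.rad2deg(r.x[2]),(r.fun*1e3).round(1)); x,y,th,tx,ty=r.x
R=np.array([[np.cos(th),-np.sin(th)],[np.sin(th),np.cos(th)]])
print("tray",R@[tx/1e3,ty/1e3]+[x,y],"push",R@[.175,-.012]+[x,y],"free end",R@[.19,.058]+[x,y])
for n,z,pts in (("top",0.07,[(540,262)]),("top vial",.06,[(514.5,290)]),("beaker",.063,[(193,303)])):
    print(n,unproj(t,np.array(pts)*.7,z).round(3))
```

```text
[[0.6768 0.0886 0.034 ]
 [0.4673 0.0722 0.034 ]
 [0.472  0.0032 0.034 ]
 [0.5814 0.0674 0.034 ]
 [0.4949 0.061  0.034 ]
 [0.4964 0.0171 0.034 ]
 [0.5829 0.0229 0.034 ]
 [0.6568 0.0772 0.034 ]]
[ 6.57333211e-01  7.56596882e-02 -3.06479024e+00  1.20667663e+02
  2.43890555e+01] -175.5995458736483 [-0.4  0.5 -0.4  0.9  0.3  0.1  1.5  2.6 -3.7  2.  -1.5 -2.9  3.7 -1.7
  0.5 -1.5]
tray [0.53889256 0.04208407] push [0.48192836 0.0741971 ] free end [0.47234347 0.00325255]
top [[ 0.645 -0.297  0.07 ]]
top vial [[ 0.589 -0.249  0.06 ]]
beaker [[0.542 0.37  0.063]]
```

```bash
cat >> h.py <<'E'
from scipy.spatial.transform import Rotation as Ro
def rel(targets,yaw=None):
    """shift (mm, tool axes) and turn (rad) from the present pose to each target; tool down, tool x along yaw"""
    s=bot.read_state(); R=Ro.from_euler("xyz",s["tcp_rot"],degrees=True).as_matrix(); p=np.array(s["tool_pos"])
    y0=s["tcp_rot"][2]
    print("t",round(s["time"],2),"at",p.round(4),np.round(s["tcp_rot"],2),"F",s["ft_force"].round(1),"w",round(s["grip_width"]*92,1),"q6",s["qpos"][5].round(0))
    for T in np.atleast_2d(targets):
        d=R.T@(T[:3]-p)*1e3; yw=T[3] if len(T)>3 else (y0 if yaw is None else yaw)
        print("  ->",T,"shift",d.round(1),"turn",round(-np.deg2rad((yw-y0+180)%360-180),4),"rows",round(np.linalg.norm(d)/62.5,1))
E
python3 - <<'E'
from h import *
rel([[.42,.25,.237,140],[.475,-.05,.237,122],[.475,-.278,.15,122]])
E
```

```text
t 0.2 at [0.2138 0.4792 0.2373] [-1.7995e+02 -1.0000e-02  1.5595e+02] F [-0.7 -0.1  0.2] w 92.2 q6 -8.0
  -> [  0.42    0.25    0.237 140.   ] shift [-281.7 -125.3    0.4] turn 0.2783 rows 4.9
  -> [ 4.75e-01 -5.00e-02  2.37e-01  1.22e+02] shift [-454.2 -376.8    0.6] turn 0.5925 rows 9.4
  -> [  0.475  -0.278   0.15  122.   ] shift [-547.1 -584.9   87.8] turn 0.5925 rows 12.9
```

Call:
arm_command([
  [91.8,-282,-125,0,0.278],
  [91.8,-282,-125,0,0.278],
  [91.8,-282,-125,0,0.278],
  [91.8,-282,-125,0,0.278],
  [91.8,-282,-125,0,0.278],
], grip_force=25)

```text
time: 0.82
tool_pos: [0.4217, 0.2486, 0.2377]
tcp_rot: [180.0, 0.0, 140.0]
ft_force: [-0.6, -0.0, -0.5]
grip_width: 0.997
```

Run:
```python
from h import *
rel([[.475,-.05,.237,122],[.475,-.278,.15,122]])
```

```text
t 0.82 at [0.4217 0.2486 0.2377] [179.98   0.   140.  ] F [-0.6 -0.  -0.5] w 91.7 q6 -28.0
  -> [ 4.75e-01 -5.00e-02  2.37e-01  1.22e+02] shift [-232.8 -194.5    0.7] turn 0.3142 rows 4.9
  -> [  0.475  -0.278   0.15  122.   ] shift [-379.3 -369.1   87.6] turn 0.3142 rows 8.6
```

Call:
arm_command([
  [91.8,-379,-369,0,0.314],
  [91.8,-379,-369,0,0.314],
  [91.8,-379,-369,0,0.314],
  [91.8,-379,-369,0,0.314],
  [91.8,-379,-369,0,0.314],
])

```text
time: 1.45
tool_pos: [0.4519, -0.0626, 0.2378]
tcp_rot: [180.0, 0.0, 122.0]
ft_force: [1.3, -0.6, 0.5]
grip_width: 1.0
```

Run:
```python
from h import *
rel([[.475,-.278,.15,122]])
```

```text
t 1.45 at [ 0.4519 -0.0626  0.2378] [1.7997e+02 1.0000e-02 1.2202e+02] F [ 1.3 -0.6  0.5] w 92.0 q6 -50.0
  -> [  0.475  -0.278   0.15  122.   ] shift [-194.9  -94.7   87.8] turn 0.0004 rows 3.7
```

Call:
arm_command([
  [91.8,-195,-95,88,0],
  [91.8,-195,-95,88,0],
  [91.8,-195,-95,88,0],
  [91.8,-195,-95,88,0],
  [91.8,-195,-95,88,0],
])

```text
time: 2.08
tool_pos: [0.474, -0.2786, 0.1477]
tcp_rot: [-179.9, -0.1, 121.8]
ft_force: [-0.5, 1.1, 0.5]
grip_width: 1.001
```

Run:
```python
from h import *
w=bot.snapshot("wrist");t=bot.snapshot("top")
import pickle;pickle.dump(w,open("w1.pkl","wb"))
cv2.imwrite("pics/w1.png",w["pixels"][:,:,::-1])
print(proj(w,[[.475,-.278,.02]]))
p=w["pixels"].astype(int); m=((p.min(2)>140)).astype(np.uint8)
n,l,st,c=cv2.connectedComponentsWithStats(m)
for i in range(1,n):
    if st[i,4]>800:
        ys,xs=np.where(l==i);r=cv2.minAreaRect(np.c_[xs,ys].astype(np.float32));q=unproj(w,cv2.boxPoints(r),.02)
        print(st[i],q.mean(0).round(4),[np.linalg.norm(q[j]-q[j-1]).round(3) for j in range(4)],[np.rad2deg(np.arctan2(*(q[j]-q[j-1])[1::-1])).round(1) for j in range(2)])
rel([[.475,-.278,.019,122]])
```

```text
[[280.70125878 203.47362176]]
[   0  108  127   85 3017] [ 0.2884 -0.3385  0.02  ] [np.float64(0.051), np.float64(0.12), np.float64(0.048), np.float64(0.127)] [np.float64(119.2), np.float64(43.7)]
[ 258  154   42   87 3081] [ 0.471  -0.2753  0.02  ] [np.float64(0.039), np.float64(0.081), np.float64(0.036), np.float64(0.081)] [np.float64(-148.1), np.float64(120.7)]
[ 366  223   62   73 2543] [ 0.6084 -0.2668  0.02  ] [np.float64(0.09), np.float64(0.042), np.float64(0.087), np.float64(0.045)] [np.float64(155.8), np.float64(68.4)]
[ 128  238   69   58 1568] [ 0.4128 -0.3959  0.02  ] [np.float64(0.031), np.float64(0.094), np.float64(0.028), np.float64(0.096)] [np.float64(159.4), np.float64(77.4)]
[  27  402  338   18 5481] [ 0.5239 -0.5429  0.02  ] [np.float64(0.027), np.float64(0.386), np.float64(0.026), np.float64(0.395)] [np.float64(108.2), np.float64(31.9)]
t 2.17 at [ 0.4745 -0.276   0.1493] [-1.7999e+02 -9.0000e-02  1.2197e+02] F [-0.2 -0.1 -0.1] w 91.9 q6 -70.0
  -> [ 4.75e-01 -2.78e-01  1.90e-02  1.22e+02] shift [ -2.1  -0.7 130.3] turn -0.0004 rows 2.1
```

View pics/w1.png

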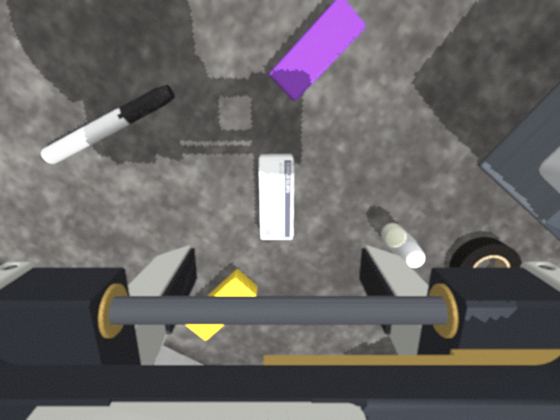

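The wrist view shows the white box centred at (277,197) between the open jaws, with the vial at (405,245) and yellow block at (222,305) clear of the fingers. Going down.

Call:
arm_command([
  [91.8,0,0,60,0],
  [91.8,0,0,110,0],
  [91.8,0,0,130,0],
  [91.8,0,0,130,0],
  [91.8,0,0,130,0],
])

```text
time: 2.8
tool_pos: [0.4759, -0.2761, 0.0213]
tcp_rot: [179.9, 0.1, 122.1]
ft_force: [0.9, -0.5, 0.5]
grip_width: 0.999
```

Call:
arm_command([
  [50,0,0,0,0],
  [20,0,0,0,0],
  [20,0,0,0,0],
  [20,0,0,0,0],
  [20,0,0,0,0],
], grip_force=20)

```text
time: 3.42
tool_pos: [0.4749, -0.2763, 0.0197]
tcp_rot: [180.0, -0.0, 122.0]
ft_force: [-0.1, -0.2, -0.3]
grip_width: 0.508
```

Call:
arm_command([
  [20,0,0,0,0],
  [20,0,0,-20,0],
  [20,0,0,-80,0],
  [20,0,0,-120,0],
  [20,0,0,-120,0],
])

```text
time: 4.05
tool_pos: [0.4765, -0.2774, 0.143]
tcp_rot: [179.9, 0.4, 122.0]
ft_force: [0.3, -0.4, 0.1]
grip_width: 0.218
```

Run:
```python
from h import *
w=bot.snapshot("wrist");t=bot.snapshot("top")
cv2.imwrite("pics/w2.png",np.hstack([w["pixels"][100:,100:460,::-1],cv2.resize(t["pixels"][130:270,210:380,::-1],None,fx=2.28,fy=2.28)]))
rel([[.539,.042,.09,184.4]])
```

```text
Traceback (most recent call last):
ValueError: all the input array dimensions except for the concatenation axis must match exactly, but along dimension 0, the array at index 0 has size 320 and the array at index 1 has size 319
```

The fingers were slower than I allowed for, so the grasp missed. I'll reopen and look.

Call:
arm_command([
  [91.8,0,0,0,0],
  [91.8,0,0,0,0],
  [91.8,0,0,0,0],
  [91.8,0,0,0,0],
  [91.8,0,0,0,0],
])

```text
time: 4.78
tool_pos: [0.4749, -0.2762, 0.1396]
tcp_rot: [180.0, -0.0, 122.0]
ft_force: [0.4, 0.2, 0.0]
grip_width: 0.713
```

Run:
```python
from h import *
w=bot.snapshot("wrist")
cv2.imwrite("pics/w2.png",w["pixels"][:,:,::-1])
p=w["pixels"].astype(int); m=((p.min(2)>140)).astype(np.uint8)
n,l,st,c=cv2.connectedComponentsWithStats(m)
for i in range(1,n):
    if 2000<st[i,4]<5000:
        ys,xs=np.where(l==i);r=cv2.minAreaRect(np.c_[xs,ys].astype(np.float32));q=unproj(w,cv2.boxPoints(r),.02)
        print(st[i],q.mean(0).round(4),[np.linalg.norm(q[j]-q[j-1]).round(3) for j in range(4)],[np.rad2deg(np.arctan2(*(q[j]-q[j-1])[1::-1])).round(1) for j in range(2)])
rel([[.475,-.277,.019,122]])
```

```text
[   0  109  121   90 3664] [ 0.292  -0.3386  0.02  ] [np.float64(0.047), np.float64(0.119), np.float64(0.044), np.float64(0.126)] [np.float64(124.0), np.float64(48.1)]
[ 261  157   40   90 3248] [ 0.4747 -0.2739  0.02  ] [np.float64(0.036), np.float64(0.083), np.float64(0.033), np.float64(0.083)] [np.float64(-147.9), np.float64(121.1)]
t 4.83 at [ 0.4749 -0.2762  0.1397] [ 1.8000e+02 -1.0000e-02  1.2203e+02] F [-0.2  1.  -0.6] w 69.5 q6 -70.0
  -> [ 4.75e-01 -2.77e-01  1.90e-02  1.22e+02] shift [ -0.7  -0.3 120.7] turn 0.0005 rows 1.9
```

View pics/w2.png

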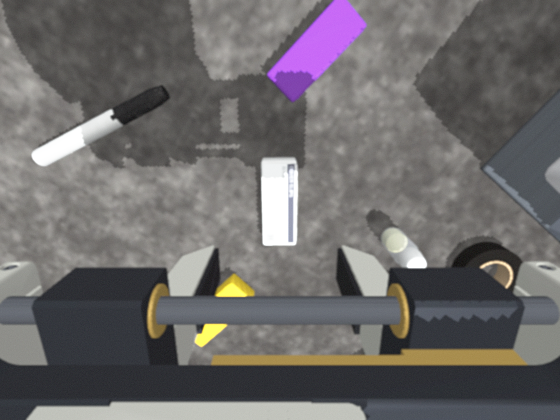

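The box lies undisturbed at (279,201), still between the jaws. I'll descend and give the fingers time to close.

Call:
arm_command([
  [70,1,0,50,0],
  [70,1,0,100,0],
  [70,1,0,121,0],
  [70,1,0,121,0],
  [50,1,0,121,0],
])

```text
time: 5.45
tool_pos: [0.4751, -0.2759, 0.0197]
tcp_rot: [180.0, 0.1, 122.0]
ft_force: [0.6, -0.6, 0.4]
grip_width: 0.691
```

Call:
arm_command([
  [15,0,0,0,0],
  [15,0,0,0,0],
  [15,0,0,0,0],
  [15,0,0,0,0],
  [15,0,0,0,0],
], grip_force=20)

```text
time: 6.08
tool_pos: [0.4746, -0.2755, 0.0191]
tcp_rot: [180.0, 0.0, 122.0]
ft_force: [-0.2, 1.0, 4.9]
grip_width: 0.32
```

Call:
arm_command([
  [15,0,0,0,0],
  [15,0,0,0,0],
  [15,0,0,0,0],
])

```text
time: 6.45
tool_pos: [0.4745, -0.2755, 0.019]
tcp_rot: [180.0, 0.0, 122.0]
ft_force: [-0.3, 1.4, 5.9]
grip_width: 0.323
```

Call:
arm_command([
  [15,0,0,-20,0],
  [15,0,0,-60,0],
  [15,0,0,-110,0],
  [15,0,0,-110,0],
])

```text
time: 6.95
tool_pos: [0.4761, -0.2767, 0.1321]
tcp_rot: [179.9, 0.4, 122.0]
ft_force: [0.7, 0.2, -1.7]
grip_width: 0.321
```

Run:
```python
from h import *
rel([[.539,.042,.11,184.4]])
```

```text
t 6.95 at [ 0.4761 -0.2767  0.1321] [179.86   0.4  122.03] F [ 0.7  0.2 -1.7] w 29.5 q6 -70.0
  -> [5.390e-01 4.200e-02 1.100e-01 1.844e+02] shift [237.  222.3  21. ] turn -1.0885 rows 5.2
```

Run:
```python
from h import *
rel([[.42,-.14,.13,160],[.42,.042,.13,184.4]])
```

```text
t 6.95 at [ 0.4761 -0.2767  0.1321] [179.86   0.4  122.03] F [ 0.7  0.2 -1.7] w 29.5 q6 -70.0
  -> [ 4.2e-01 -1.4e-01  1.3e-01  1.6e+02] shift [145.7  25.    1.2] turn -0.6626 rows 2.4
  -> [4.200e-01 4.200e-02 1.300e-01 1.844e+02] shift [299.9 121.5   0.3] turn -1.0885 rows 5.2
```

Call:
arm_command([
  [15,50,8,0,-0.18],
  [15,100,17,0,-0.36],
  [15,146,25,0,-0.54],
  [15,190,50,0,-0.72],
  [15,235,80,0,-0.9],
])

```text
time: 7.58
tool_pos: [0.4165, -0.0323, 0.1277]
tcp_rot: [180.0, -0.1, 173.9]
ft_force: [1.1, 0.5, -1.2]
grip_width: 0.324
```

Run:
```python
from h import *
rel([[.42,.042,.13,184.4],[.539,.042,.11,184.4]])
```

```text
t 7.58 at [ 0.4165 -0.0323  0.1277] [ 1.7998e+02 -1.0000e-01  1.7386e+02] F [ 1.1  0.5 -1.2] w 29.8 q6 -99.0
  -> [4.200e-01 4.200e-02 1.300e-01 1.844e+02] shift [ 4.4 74.3 -2.3] turn -0.1839 rows 1.2
  -> [5.390e-01 4.200e-02 1.100e-01 1.844e+02] shift [-113.9   87.    17.5] turn -0.1839 rows 2.3
```

Call:
arm_command([
  [15,4,62,0,-0.18],
  [15,-20,76,0,-0.184],
  [15,-80,83,10,-0.184],
  [15,-114,87,18,-0.184],
  [15,-114,87,18,-0.184],
])

```text
time: 8.2
tool_pos: [0.5412, 0.04, 0.1083]
tcp_rot: [180.0, -0.1, -175.9]
ft_force: [-0.1, -0.7, -1.2]
grip_width: 0.323
```

Call:
arm_command([
  [15,0,0,0,0],
  [15,0,0,0,0],
])

```text
time: 8.45
tool_pos: [0.5395, 0.04, 0.1106]
tcp_rot: [180.0, -0.1, -175.9]
ft_force: [-0.7, 0.2, -1.3]
grip_width: 0.323
```

Run:
```python
from h import *
w=bot.snapshot("wrist");t=bot.snapshot("top")
a=cv2.resize(crop(t,210,140,90,110,5),(440,540)); b=cv2.resize(w["pixels"][:,:,::-1],(360,270)); im=np.zeros((540,800,3),np.uint8); im[:,:440]=a; im[:270,440:]=b
cv2.imwrite("pics/t3.png",im)
rel([[.539,.042,.11,184.4],[.539,.042,.049,184.4]])
```

```text
t 8.55 at [0.54   0.04   0.1111] [ 1.8000e+02  1.0000e-02 -1.7587e+02] F [-0.5  0.3 -1.1] w 30.0 q6 -98.0
  -> [5.390e-01 4.200e-02 1.100e-01 1.844e+02] shift [0.8 2.1 1.1] turn -0.0048 rows 0.0
  -> [5.390e-01 4.200e-02 4.900e-02 1.844e+02] shift [ 0.8  2.1 62.1] turn -0.0048 rows 1.0
```

View pics/t3.png

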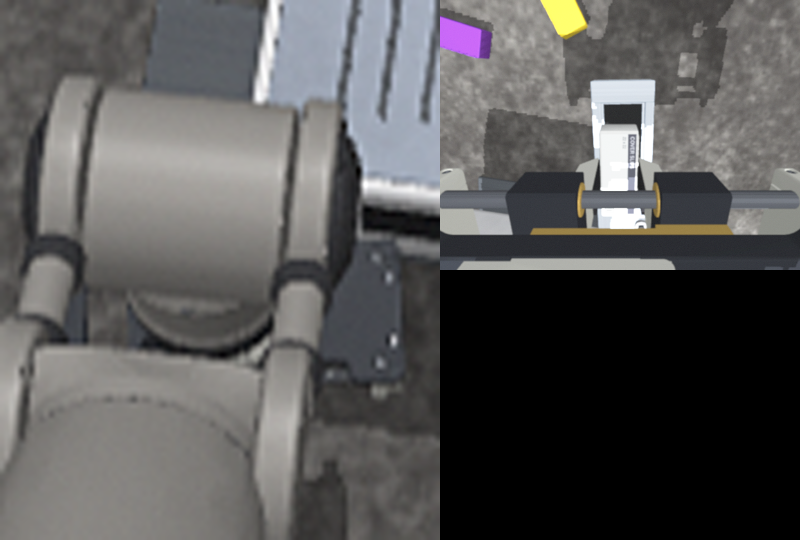

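The wrist inset shows the box held over the tray; the carrier's free-end corners are at native (236,124) and (334,124), the tray edge at (254–313,162).

Run:
```python
from h import *
w=bot.snapshot("wrist")
q=unproj(w,[[236.4,124.4],[334.4,124.4],[253.6,161.8],[312.7,161.8]],.034);print(q.round(4))
th=np.deg2rad(-175.6);R=np.array([[np.cos(th),-np.sin(th)],[np.sin(th),np.cos(th)]])
print("expect",[(R@np.array(v)+[.6573,.0757]).round(4) for v in ((.19,.058),(.19,-.012),(.1667,.0489),(.1667,0))])
# box front end bottom/top in wrist image
print(unproj(w,[[251,193],[307,193]],.11-.001+.012).round(4))
cv2.imwrite("pics/w4.png",crop(w,210,100,150,150,4))
```

```text
[[0.469  0.0064 0.034 ]
 [0.4641 0.0739 0.034 ]
 [0.4941 0.0195 0.034 ]
 [0.491  0.0617 0.034 ]]
expect [array([0.4723, 0.0033]), array([0.4669, 0.0731]), array([0.4948, 0.0142]), array([0.4911, 0.0629])]
[[0.4931 0.0246 0.121 ]
 [0.4912 0.0498 0.121 ]]
```

View pics/w4.png

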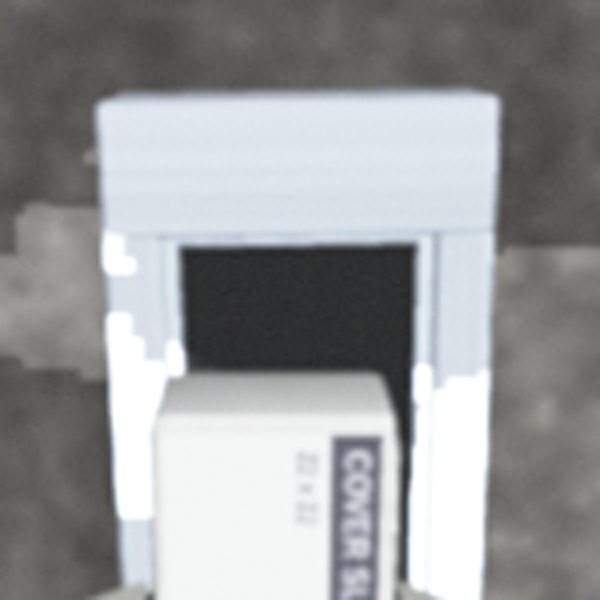

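Run:
```python
from h import *
w=bot.snapshot("wrist");V=w["view"];print("cam",(-V[:3,:3].T@V[:3,3]).round(3),"look",(-V[2,:3]).round(3),w["intrinsics"][0,0])
f=lambda a:(np.array(a)+.5)/4-.5+[210,100]
print(unproj(w,f([[160,430],[390,430]]),.122).round(4))   # box top end edge
print(unproj(w,f([[180,375],[380,375]]),.102).round(4))   # bottom end edge
print(unproj(w,f([[100,100],[497,97],[105,235],[490,232]]),.034).round(4), unproj(w,f([[183,245],[415,245]]),.028).round(4),unproj(w,f([[160,235],[437,235]]),.034).round(4))
rel([[.539,.042,.05,184.4]])
```

```text
cam [0.455 0.034 0.258] look [ 0.307  0.023 -0.952] 314.82704845731854
[[0.4997 0.0243 0.122 ]
 [0.4978 0.0504 0.122 ]]
[[0.4986 0.0252 0.102 ]
 [0.4968 0.0508 0.102 ]]
[[0.4695 0.0052 0.034 ]
 [0.464  0.0734 0.034 ]
 [0.4927 0.0068 0.034 ]
 [0.4873 0.0752 0.034 ]] [[0.4946 0.0204 0.028 ]
 [0.4915 0.0628 0.028 ]] [[0.492  0.0165 0.034 ]
 [0.4885 0.0658 0.034 ]]
t 8.65 at [0.5403 0.04   0.1111] [ 1.8000e+02  3.0000e-02 -1.7587e+02] F [ 0.1 -0.1 -0.5] w 30.0 q6 -98.0
  -> [5.390e-01 4.200e-02 5.000e-02 1.844e+02] shift [ 1.2  2.1 61.1] turn -0.0047 rows 1.0
```

Call:
arm_command([
  [15,-1.5,4,25,-0.005],
  [15,-1.5,4,48,-0.005],
  [15,-1.5,4,56,-0.005],
  [15,-1.5,4,61,-0.005],
  [15,-1.5,4,63,-0.005],
])

```text
time: 9.28
tool_pos: [0.5421, 0.044, 0.0481]
tcp_rot: [-180.0, 0.1, -175.6]
ft_force: [-0.2, -0.1, -0.5]
grip_width: 0.32
```

Call:
arm_command([
  [15,0,0,0,0],
  [15,0,0,0,0],
])

```text
time: 9.52
tool_pos: [0.5421, 0.0441, 0.0482]
tcp_rot: [-180.0, 0.1, -175.6]
ft_force: [0.1, 0.3, -1.8]
grip_width: 0.324
```

Call:
arm_command([
  [15,0,0,1,0],
  [15,0,0,1.2,0],
  [34,0,0,1.2,0],
  [42,0,0,1.2,0],
  [42,0,0,1.2,0],
])

```text
time: 10.15
tool_pos: [0.5417, 0.0441, 0.0464]
tcp_rot: [180.0, -0.0, -175.6]
ft_force: [-0.3, 0.3, -0.4]
grip_width: 0.452
```

Call:
arm_command([
  [50,0,0,0,0],
  [60,0,0,0,0],
  [60,0,0,-30,0],
  [60,0,0,-70,0],
  [60,0,0,-100,0],
])

```text
time: 10.78
tool_pos: [0.542, 0.0441, 0.1481]
tcp_rot: [-180.0, 0.1, -175.6]
ft_force: [0.3, 0.1, 0.0]
grip_width: 0.653
```

Run:
```python
from h import *
w=bot.snapshot("wrist")
cv2.imwrite("pics/w5.png",w["pixels"][60:400,100:460,::-1])
rel([[.40,.042,.15]])
```

```text
t 10.82 at [0.5439 0.044  0.1519] [-179.95    0.42 -175.57] F [1.7 0.5 2.9] w 60.2 q6 -98.0
  -> [0.4   0.042 0.15 ] shift [143.6   9.1   0.8] turn -0.0 rows 2.3
```

View pics/w5.png

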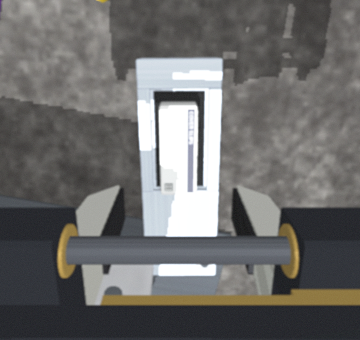

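The box sits at crop (160–198, 103–192) in the tray (153–206, 92–190). I'll check the ends numerically, since parallax matters here.

Run:
```python
from h import *
w=bot.snapshot("wrist"); o=np.array([100,60])
for z in (.048,.054): print(z,unproj(w,np.array([[160,106],[196,106],[160,192],[198,192]])+o,z).round(4))
print("box foot",unproj(w,np.array([[162,102],[194,102]])+o,.028).round(4))
print("tray far end / floor",unproj(w,np.array([[155,92],[204,92]])+o,.034).round(4), unproj(w,np.array([[154,188],[206,188]])+o,.034).round(4))
cv2.imwrite("pics/w6.png",crop(w,235,135,90,130,6)[:600 if 0 else 780])
im=crop(w,235,140,90,120,5);cv2.imwrite("pics/w6.png",im)
```

```text
0.048 [[0.5065 0.0269 0.048 ]
 [0.5043 0.0558 0.048 ]
 [0.5827 0.0315 0.048 ]
 [0.5801 0.0648 0.048 ]]
0.054 [[0.5053 0.0272 0.054 ]
 [0.5031 0.0553 0.054 ]
 [0.5797 0.0316 0.054 ]
 [0.5772 0.0642 0.054 ]]
box foot [[0.5068 0.0276 0.028 ]
 [0.5046 0.0552 0.028 ]]
tray far end / floor [[0.4978 0.0214 0.034 ]
 [0.4946 0.0623 0.034 ]] [[0.5861 0.0254 0.034 ]
 [0.5823 0.0733 0.034 ]]
```

View pics/w6.png

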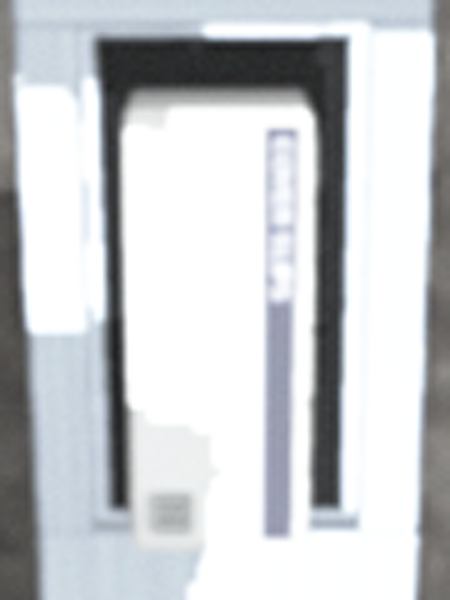

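The box is flat (top at 48 mm gives the right 78 mm length) and inside the rim, with about 9 mm free at the robot end, 4 mm at the pin end and both sides clear.

The moves offer no tilt, so an upright gripper cannot follow the carrier under the head. I'll grip one of the unneeded blocks by its end as a push stick that reaches ahead of the gripper body, and put it back afterwards. Next I'll measure the blocks and the scanner's yaw.

Run:
```python
from h import *
import pickle
t,s=pickle.load(open("s0.pkl","rb"))
for nm,S in (("top",t),("scene",s)):
    hsv=cv2.cvtColor(S["pixels"],cv2.COLOR_RGB2HSV)
    for c,lo,hi in (("yellow",(25,150,90),(35,255,255)),("purple",(130,120,60),(150,255,255))):
        m=cv2.inRange(hsv,lo,hi); n,l,st,_=cv2.connectedComponentsWithStats(m)
        for i in range(1,n):
            if st[i,4]>120:
                ys,xs=np.where(l==i);r=cv2.minAreaRect(np.c_[xs,ys].astype(np.float32));q=unproj(S,cv2.boxPoints(r),.02)
                print(nm,c,q.mean(0).round(4),[np.linalg.norm(q[j]-q[j-1]).round(3) for j in range(2)],[np.rad2deg(np.arctan2(*(q[j]-q[j-1])[1::-1])).round(1) for j in range(2)])
q=unproj(t,np.array([[385,170],[482,184],[470,265],[373,246]])*.7,.19);print(q.round(3),np.rad2deg(np.arctan2(q[1]-q[0],1)),[np.rad2deg(np.arctan2(*(q[a]-q[b])[1::-1])).round(1) for a,b in((0,1),(3,2),(0,3),(1,2))])
rel([[.40,.042,.15]])
```

```text
top purple [ 0.4336 -0.1567  0.02  ] [np.float64(0.077), np.float64(0.031)] [np.float64(77.9), np.float64(-12.8)]
scene yellow [ 0.382  -0.0454  0.02  ] [np.float64(0.039), np.float64(0.095)] [np.float64(104.5), np.float64(31.6)]
scene yellow [ 0.4774 -0.413   0.02  ] [np.float64(0.087), np.float64(0.04)] [np.float64(77.1), np.float64(-2.0)]
scene purple [ 0.4275 -0.1629  0.02  ] [np.float64(0.09), np.float64(0.037)] [np.float64(77.1), np.float64(-1.0)]
[[ 0.774  0.007  0.19 ]
 [ 0.753 -0.169  0.19 ]
 [ 0.6   -0.149  0.19 ]
 [ 0.629  0.023  0.19 ]] [ -1.21663636 -10.0181964    0.        ] [np.float64(83.1), np.float64(80.4), np.float64(-6.3), np.float64(-7.5)]
t 10.88 at [0.5437 0.044  0.1499] [-179.95    0.39 -175.57] F [ 0.6 -0.2 -0.3] w 60.1 q6 -98.0
  -> [0.4   0.042 0.15 ] shift [143.4   9.1  -1. ] turn -0.0 rows 2.3
```

Call:
arm_command([
  [75,50,5,-10,0],
  [75,100,20,-15,0.18],
  [75,110,-30,-15,0.36],
  [75,105,-90,-15,0.54],
  [75,100,-150,-15,0.72],
])

```text
time: 11.5
tool_pos: [0.4534, -0.1145, 0.161]
tcp_rot: [180.0, -0.0, 142.9]
ft_force: [0.3, 0.8, -0.9]
grip_width: 0.82
```

Run:
```python
from h import *
rel([[.4401,-.1297,.12,77.5]])
```

```text
t 11.5 at [ 0.4534 -0.1145  0.161 ] [ 1.7999e+02 -2.0000e-02  1.4289e+02] F [ 0.3  0.8 -0.9] w 75.4 q6 -76.0
  -> [ 0.4401 -0.1297  0.12   77.5   ] shift [  1.4 -20.2  41. ] turn 1.1412 rows 0.7
```

Call:
arm_command([
  [75,0,-10,0,0.18],
  [75,1,-20,0,0.36],
  [75,1,-20,0,0.54],
  [75,1,-20,10,0.72],
  [75,1,-20,20,0.9],
])

```text
time: 12.12
tool_pos: [0.4404, -0.1285, 0.1405]
tcp_rot: [-179.9, -0.0, 91.2]
ft_force: [-0.5, -0.2, -0.8]
grip_width: 0.816
```

Call:
arm_command([
  [75,0,0,10,0.12],
  [75,0,0,20,0.241],
  [75,0,0,20,0.241],
])

```text
time: 12.5
tool_pos: [0.44, -0.1282, 0.1203]
tcp_rot: [-179.8, -0.0, 77.9]
ft_force: [-0.6, 0.1, -0.1]
grip_width: 0.817
```

Run:
```python
from h import *
rel([[.4401,-.1297,.015,77.5]])
for n in ("wrist","top"):
    w=bot.snapshot(n)
    hsv=cv2.cvtColor(w["pixels"],cv2.COLOR_RGB2HSV); m=cv2.inRange(hsv,(130,90,90),(150,255,255)); k,l,st,_=cv2.connectedComponentsWithStats(m);i=1+st[1:,4].argmax()
    ys,xs=np.where(l==i);r=cv2.minAreaRect(np.c_[xs,ys].astype(np.float32));q=unproj(w,cv2.boxPoints(r),.02)
    print(n,st[i],q.round(4),q.mean(0).round(4),[np.linalg.norm(q[j]-q[j-1]).round(3) for j in range(2)],[np.rad2deg(np.arctan2(*(q[j]-q[j-1])[1::-1])).round(1) for j in range(2)])
w=bot.snapshot("wrist");cv2.imwrite("pics/w7.png",w["pixels"][:,:,::-1])
```

```text
t 12.5 at [ 0.44   -0.1282  0.1203] [-1.7984e+02 -4.0000e-02  7.7860e+01] F [-0.6  0.1 -0.1] w 75.1 q6 -14.0
  -> [ 4.401e-01 -1.297e-01  1.500e-02  7.750e+01] shift [ -1.6   0.7 105.3] turn 0.0063 rows 1.7
wrist [ 259  193   38   91 3233] [[ 0.4265 -0.1091  0.02  ]
 [ 0.456  -0.1154  0.02  ]
 [ 0.4399 -0.1973  0.02  ]
 [ 0.4075 -0.1904  0.02  ]] [ 0.4325 -0.1531  0.02  ] [np.float64(0.084), np.float64(0.03)] [np.float64(76.8), np.float64(-12.1)]
top [333 257   7  11  33] [[ 0.4147 -0.1797  0.02  ]
 [ 0.4439 -0.1909  0.02  ]
 [ 0.4407 -0.1996  0.02  ]
 [ 0.4116 -0.1883  0.02  ]] [ 0.4277 -0.1896  0.02  ] [np.float64(0.009), np.float64(0.031)] [np.float64(70.0), np.float64(-21.0)]
```

View pics/w7.png

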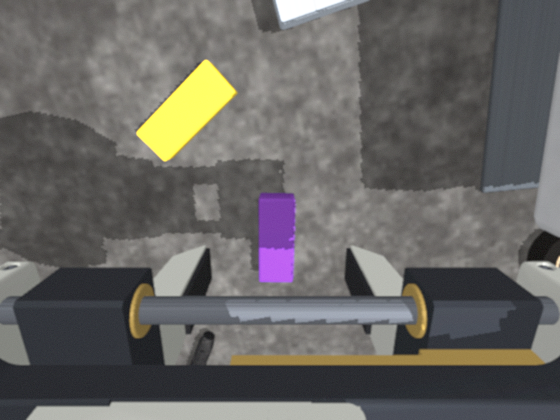

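The purple block lies at (277,238) under the jaws, with its upper end between them and the neighbouring yellow block (187,110) clear. Descending and gripping.

Call:
arm_command([
  [60,0,0,50,0.006],
  [60,0,0,90,0.006],
  [60,0,0,105,0.006],
  [60,0,0,105,0.006],
  [30,0,0,105,0.006],
])

```text
time: 13.28
tool_pos: [0.4415, -0.1289, 0.0173]
tcp_rot: [179.9, 0.0, 77.5]
ft_force: [-0.0, 0.2, 1.3]
grip_width: 0.585
```

Call:
arm_command([
  [12,0,0,0,0],
  [12,0,0,0,0],
  [12,0,0,0,0],
  [12,0,0,0,0],
  [12,0,0,0,0],
], grip_force=40)

```text
time: 13.9
tool_pos: [0.4411, -0.1286, 0.017]
tcp_rot: [180.0, 0.0, 77.5]
ft_force: [-1.1, 0.6, 5.6]
grip_width: 0.319
```

Call:
arm_command([
  [12,0,0,0,0],
  [12,0,0,0,0],
  [12,0,0,-20,0],
  [12,0,0,-60,0],
  [12,0,0,-90,0],
])

```text
time: 14.52
tool_pos: [0.4409, -0.1286, 0.1078]
tcp_rot: [180.0, 0.0, 77.5]
ft_force: [0.1, -0.5, 0.1]
grip_width: 0.321
```

Run:
```python
from h import *
rel([[.42,.05,.12,90],[.482,.18,.10,94.4],[.482,.155,.026,94.4]])
```

```text
t 14.53 at [ 0.4409 -0.1286  0.1078] [179.97   0.    77.45] F [ 0.1 -0.5  0.1] w 29.5 q6 -13.0
  -> [4.2e-01 5.0e-02 1.2e-01 9.0e+01] shift [169.8 -59.2 -12.3] turn -0.219 rows 2.9
  -> [ 0.482  0.18   0.1   94.4  ] shift [310.1 -27.    7.7] turn -0.2958 rows 5.0
  -> [4.82e-01 1.55e-01 2.60e-02 9.44e+01] shift [285.7 -21.6  81.7] turn -0.2958 rows 4.8
```

Call:
arm_command([
  [12,55,-25,0,-0.1],
  [12,112,-48,0,-0.2],
  [12,170,-55,0,-0.29],
  [12,230,-45,0,-0.296],
  [12,285,-30,0,-0.296],
])

```text
time: 15.15
tool_pos: [0.4736, 0.1583, 0.1067]
tcp_rot: [180.0, -0.0, 94.5]
ft_force: [1.4, -0.1, 0.1]
grip_width: 0.32
```

Run:
```python
from h import *
rel([[.482,.18,.11,94.4],[.482,.165,.028,94.4]])
```

```text
t 15.15 at [0.4736 0.1583 0.1067] [179.98  -0.    94.46] F [ 1.4 -0.1  0.1] w 29.5 q6 5.0
  -> [ 0.482  0.18   0.11  94.4  ] shift [21.  10.  -3.3] turn 0.0011 rows 0.4
  -> [4.82e-01 1.65e-01 2.80e-02 9.44e+01] shift [ 6.   8.8 78.7] turn 0.0011 rows 1.3
```

Call:
arm_command([
  [12,14,9,20,0],
  [12,14,9,55,0],
  [12,10,9,75,0],
  [12,6,9,79,0],
  [12,6,9,79,0],
])

```text
time: 15.78
tool_pos: [0.4823, 0.1625, 0.0278]
tcp_rot: [180.0, -0.0, 94.4]
ft_force: [-0.3, 0.7, -0.7]
grip_width: 0.319
```

Call:
arm_command([
  [12,-5,0,0,0],
  [12,-10,0,0,0],
  [12,-14,0,0,0],
  [12,-18,0,0,0],
  [12,-21,0,0,0],
])

```text
time: 16.4
tool_pos: [0.4836, 0.1419, 0.0276]
tcp_rot: [180.0, -0.0, 94.4]
ft_force: [-1.4, 3.5, -0.3]
grip_width: 0.325
```

Run:
```python
from h import *
th=np.deg2rad(-175.6);R=np.array([[np.cos(th),-np.sin(th)],[np.sin(th),np.cos(th)]])
c=R@[.175,-.079]+[.6573,.0757]
rel([[*c,.028,94.4]])
```

```text
t 16.4 at [0.4836 0.1419 0.0276] [ 1.800e+02 -4.000e-02  9.438e+01] F [-1.4  3.5 -0.3] w 29.9 q6 3.0
  -> [4.76754965e-01 1.41041338e-01 2.80000000e-02 9.44000000e+01] shift [-0.3 -6.9 -0.4] turn -0.0003 rows 0.1
```

Contact is felt (3.5 N) where predicted. Now I'll push along the arc about the pin.

Call:
arm_command([
  [12,-6.2,-4,0,-0.035],
  [12,-12.4,-8,0,-0.07],
  [12,-18.7,-11,0,-0.105],
  [12,-25.1,-14,0,-0.14],
  [12,-31.6,-17,0,-0.1745],
])

```text
time: 17.02
tool_pos: [0.4699, 0.1094, 0.0278]
tcp_rot: [179.9, -0.0, 104.5]
ft_force: [0.8, 4.9, -0.8]
grip_width: 0.322
```

Call:
arm_command([
  [12,-6.2,-2.6,0,-0.035],
  [12,-12.4,-5.1,0,-0.07],
  [12,-18.7,-7.3,0,-0.105],
  [12,-25.1,-9.3,0,-0.14],
  [12,-31.6,-11.1,0,-0.1745],
])

```text
time: 17.65
tool_pos: [0.4666, 0.0761, 0.0277]
tcp_rot: [179.9, -0.0, 114.5]
ft_force: [1.5, 4.4, -0.4]
grip_width: 0.321
```

Call:
arm_command([
  [12,-6.2,-2.6,0,-0.035],
  [12,-12.4,-5.1,0,-0.07],
  [12,-18.7,-7.3,0,-0.105],
  [12,-25.1,-9.3,0,-0.14],
  [12,-31.6,-11.1,0,-0.1745],
])

```text
time: 18.27
tool_pos: [0.4691, 0.0427, 0.0276]
tcp_rot: [180.0, -0.0, 124.5]
ft_force: [0.3, 4.5, -0.4]
grip_width: 0.322
```

```bash
cat >> h.py <<'E'
def carr():
    s=bot.read_state(); p=np.array(s["tool_pos"][:2])-[.6573,.0757]; th=np.deg2rad(s["tcp_rot"][2]-270)
    R=np.array([[np.cos(th),-np.sin(th)],[np.sin(th),np.cos(th)]])
    F=np.array(s["ft_force"][:2]); print("phi",np.rad2deg(th).round(1),"tool in carrier frame",(R.T@p*1e3).round(1),"F carrier",(R.T@F).round(1),"all",s["ft_force"].round(1),"Mz",s["wrist_torque"].round(2))
E
python3 - <<'E'
from h import *
carr(); rel([[.5,0,.028]])
w=bot.snapshot("wrist");t=bot.snapshot("top");s=bot.snapshot("scene")
im=np.zeros((560,800,3),np.uint8); im[:320,:420]=cv2.resize(s["pixels"][110:270,190:400,::-1],(420,320)); im[:285,420:]=cv2.resize(w["pixels"][:,:,::-1],(380,285)); cv2.imwrite("pics/p8.png",im[:330])
E
```

```text
phi -145.5 tool in carrier frame [173.8 -79.4] F carrier [-2.8 -3.6] all [ 0.3  4.5 -0.4] Mz [ 0.8  -0.01  0.2 ]
t 18.27 at [0.4691 0.0427 0.0276] [ 1.7997e+02 -4.0000e-02  1.2450e+02] F [ 0.3  4.5 -0.4] w 29.6 q6 -39.0
  -> [0.5   0.    0.028] shift [-52.7   1.2  -0.5] turn -0.0 rows 0.8
```

View pics/p8.png

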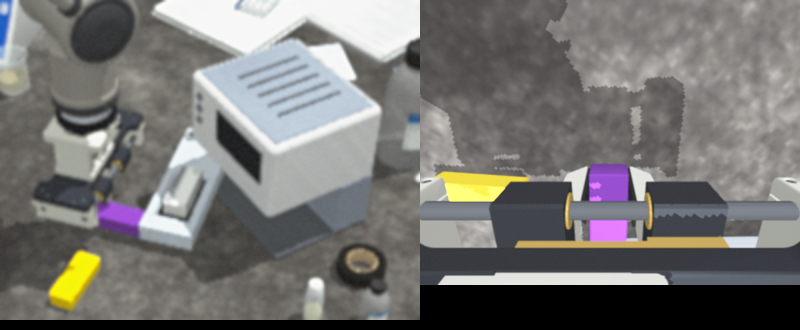

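The carrier turns with the purple block against it near the free corner, and the white box rides in the tray. Continuing.

Call:
arm_command([
  [12,-6.2,-2.6,0,-0.035],
  [12,-12.4,-5.1,0,-0.07],
  [12,-18.7,-7.3,0,-0.105],
  [12,-25.1,-9.3,0,-0.14],
  [12,-31.6,-11.1,0,-0.1745],
])

```text
time: 19.05
tool_pos: [0.4773, 0.0105, 0.0274]
tcp_rot: [-180.0, -0.1, 134.4]
ft_force: [-0.6, 5.0, 0.1]
grip_width: 0.323
```

Call:
arm_command([
  [12,-6.2,-2.6,0,-0.035],
  [12,-12.4,-5.1,0,-0.07],
  [12,-18.7,-7.3,0,-0.105],
  [12,-25.1,-9.3,0,-0.14],
  [12,-31.6,-11.1,0,-0.1745],
])

```text
time: 19.68
tool_pos: [0.4911, -0.0197, 0.0272]
tcp_rot: [-180.0, -0.1, 144.5]
ft_force: [-1.9, 4.1, -0.2]
grip_width: 0.319
```

Call:
arm_command([
  [12,-6.2,-2.6,0,-0.035],
  [12,-12.4,-5.1,0,-0.07],
  [12,-18.7,-7.3,0,-0.105],
])

```text
time: 20.05
tool_pos: [0.5019, -0.0365, 0.0271]
tcp_rot: [-180.0, -0.2, 150.5]
ft_force: [-1.9, 4.0, -0.2]
grip_width: 0.319
```

Run:
```python
from h import *
carr()
for n in ("scene","top"):
    s=bot.snapshot(n);cv2.imwrite(f"pics/{n}9.png",s["pixels"][:,:,::-1])
```

```text
phi -119.5 tool in carrier frame [174.2 -79.9] F carrier [-2.5 -3.6] all [-1.9  4.  -0.2] Mz [0.65 0.28 0.19]
```

Call:
arm_command([
  [12,-6.2,-2.6,0,-0.035],
  [12,-12.4,-5.1,0,-0.07],
  [12,-18.7,-7.3,0,-0.105],
  [12,-25.1,-9.3,0,-0.14],
])

```text
time: 20.65
tool_pos: [0.5191, -0.057, 0.0271]
tcp_rot: [-180.0, -0.2, 158.5]
ft_force: [-3.1, 3.8, 0.3]
grip_width: 0.322
```

Call:
arm_command([
  [12,-3.1,-1.3,0,-0.0175],
  [12,-6.2,-2.6,0,-0.035],
])

```text
time: 20.9
tool_pos: [0.5244, -0.062, 0.0272]
tcp_rot: [180.0, -0.1, 160.5]
ft_force: [-3.2, 3.8, -0.9]
grip_width: 0.325
```

Run:
```python
from h import *
carr()
```

```text
phi -109.5 tool in carrier frame [174.2 -79.2] F carrier [-2.5 -4.3] all [-3.2  3.8 -0.9] Mz [0.58 0.52 0.2 ]
```

Call:
arm_command([
  [12,-3.1,-1.3,0,-0.0175],
  [12,-6.2,-2.6,0,-0.035],
  [12,-9.3,-3.9,0,-0.0525],
])

```text
time: 21.28
tool_pos: [0.5325, -0.0692, 0.0274]
tcp_rot: [180.0, -0.0, 163.5]
ft_force: [-3.6, 3.3, -0.8]
grip_width: 0.322
```

Call:
arm_command([
  [12,-1.5,-0.7,0,-0.0087],
  [12,-3.1,-1.3,0,-0.0175],
])

```text
time: 21.52
tool_pos: [0.5351, -0.0714, 0.0275]
tcp_rot: [180.0, -0.0, 164.5]
ft_force: [-2.4, 2.4, -0.8]
grip_width: 0.324
```

Run:
```python
from h import *
carr()
```

```text
phi -105.5 tool in carrier frame [174.4 -78.4] F carrier [-1.7 -3. ] all [-2.4  2.4 -0.8] Mz [0.5  0.58 0.11]
```

Still free. Continuing in half-degree rows and watching the force.

Call:
arm_command([
  [12,-1.5,-0.7,0,-0.0087],
  [12,-3.1,-1.3,0,-0.0175],
])

```text
time: 21.78
tool_pos: [0.5378, -0.0735, 0.0275]
tcp_rot: [-180.0, -0.0, 165.5]
ft_force: [-2.8, 3.3, -1.7]
grip_width: 0.32
```

Call:
arm_command([
  [12,-1.5,-0.7,0,-0.0087],
  [12,-3.1,-1.3,0,-0.0175],
])

```text
time: 22.02
tool_pos: [0.5405, -0.0755, 0.0275]
tcp_rot: [180.0, -0.0, 166.5]
ft_force: [-3.5, 1.9, -1.6]
grip_width: 0.324
```

Run:
```python
from h import *
carr()
```

```text
phi -103.5 tool in carrier frame [174.3 -78.3] F carrier [-1.1 -3.8] all [-3.5  1.9 -1.6] Mz [0.41 0.69 0.17]
```

Call:
arm_command([
  [12,-1.5,-0.7,0,-0.0087],
  [12,-3.1,-1.3,0,-0.0175],
])

```text
time: 22.28
tool_pos: [0.5429, -0.0774, 0.0274]
tcp_rot: [180.0, -0.0, 167.5]
ft_force: [-4.3, 2.7, -0.9]
grip_width: 0.322
```

Call:
arm_command([
  [12,-1.5,-0.7,0,-0.0087],
])

```text
time: 22.4
tool_pos: [0.5442, -0.0784, 0.0274]
tcp_rot: [180.0, -0.0, 168.0]
ft_force: [-4.9, 2.1, -1.1]
grip_width: 0.327
```

Call:
arm_command([
  [12,-1.5,-0.7,0,-0.0087],
])

```text
time: 22.52
tool_pos: [0.5455, -0.0793, 0.0274]
tcp_rot: [180.0, -0.1, 168.5]
ft_force: [-4.4, 2.8, -1.4]
grip_width: 0.322
```

Run:
```python
from h import *
carr()
```

```text
phi -101.5 tool in carrier frame [174.2 -78.7] F carrier [-1.9 -4.8] all [-4.4  2.8 -1.4] Mz [0.42 0.86 0.18]
```

Call:
arm_command([
  [12,-1.5,-0.7,0,-0.0087],
])

```text
time: 22.65
tool_pos: [0.5467, -0.0803, 0.0274]
tcp_rot: [180.0, -0.1, 169.0]
ft_force: [-5.8, 3.0, -1.0]
grip_width: 0.324
```

Call:
arm_command([
  [12,-1.5,-0.7,0,-0.0087],
])

```text
time: 22.78
tool_pos: [0.547, -0.081, 0.0272]
tcp_rot: [180.0, -0.2, 169.5]
ft_force: [-9.7, 3.0, 2.3]
grip_width: 0.32
```

Call:
arm_command([
  [12,-1.5,-0.7,0,-0.0087],
])

```text
time: 22.9
tool_pos: [0.5472, -0.0817, 0.027]
tcp_rot: [180.0, -0.4, 170.0]
ft_force: [-13.7, 3.9, 3.4]
grip_width: 0.323
```

Run:
```python
from h import *
carr()
```

```text
phi -100.0 tool in carrier frame [174.1 -81.1] F carrier [ -1.4 -14.1] all [-13.7   3.9   3.4] Mz [0.65 2.05 0.25]
```

The push suddenly went hard (4–6 N to 14 N, with no further advance). The body is still about 24 mm from the head, so this is the switch's end. I'll hold a moment, then back straight off.

Call:
arm_command([
  [12,0,0,0,0],
  [12,0,0,0,0],
])

```text
time: 23.15
tool_pos: [0.5472, -0.0816, 0.027]
tcp_rot: [180.0, -0.3, 170.0]
ft_force: [-12.3, 3.9, 2.2]
grip_width: 0.323
```

Call:
arm_command([
  [12,4,0,0,0],
  [12,12,0,0,0],
  [12,30,0,0,0],
  [12,60,0,0,0],
  [12,60,0,0,0],
])

```text
time: 23.78
tool_pos: [0.4895, -0.0717, 0.0278]
tcp_rot: [-180.0, 0.0, 169.9]
ft_force: [-0.0, 0.3, -1.2]
grip_width: 0.327
```

Run:
```python
from h import *
carr(); rel([[.4409,-.1286,.12,77.5]])
s=bot.snapshot("scene");t=bot.snapshot("top");w=bot.snapshot("wrist")
im=np.zeros((560,800,3),np.uint8); im[:560,:400]=cv2.resize(s["pixels"][110:320,210:360,::-1],(400,560)); im[:300,400:]=cv2.resize(w["pixels"][:,:,::-1],(400,300)); im[300:560,400:]=cv2.resize(t["pixels"][140:270,210:410,::-1],(400,260)); cv2.imwrite("pics/p9.png",im)
```

```text
phi -100.1 tool in carrier frame [ 174.5 -139.5] F carrier [-0.3 -0.1] all [-0.   0.3 -1.2] Mz [-0.09  0.03  0.02]
t 23.77 at [ 0.4895 -0.0717  0.0278] [-180.      0.    169.94] F [-0.   0.3 -1.2] w 30.1 q6 -97.0
  -> [ 0.4409 -0.1286  0.12   77.5   ] shift [ 37.9 -64.5 -92.2] turn 1.6134 rows 1.9
```

Call:
arm_command([
  [12,50,0,-30,0.1],
  [12,50,-30,-60,0.28],
  [12,45,-60,-92,0.46],
  [12,40,-64,-92,0.64],
  [12,38,-64,-92,0.82],
])

```text
time: 24.55
tool_pos: [0.4436, -0.1296, 0.1204]
tcp_rot: [179.9, 0.2, 122.6]
ft_force: [-1.1, -0.4, -0.2]
grip_width: 0.323
```

Call:
arm_command([
  [12,0,0,0,0.18],
  [12,0,0,0,0.36],
  [12,0,0,0,0.54],
  [12,0,0,0,0.72],
  [12,0,0,0,0.79],
])

```text
time: 25.18
tool_pos: [0.4433, -0.1288, 0.1198]
tcp_rot: [179.9, 0.0, 77.5]
ft_force: [-0.4, -0.8, 0.4]
grip_width: 0.324
```

Run:
```python
from h import *
rel([[.4409,-.1286,.018,77.5]])
```

```text
t 25.18 at [ 0.4433 -0.1288  0.1198] [1.7989e+02 2.0000e-02 7.7510e+01] F [-0.4 -0.8  0.4] w 29.8 q6 -13.0
  -> [ 4.409e-01 -1.286e-01  1.800e-02  7.750e+01] shift [ -0.3  -2.6 101.8] turn 0.0001 rows 1.6
```

Call:
arm_command([
  [12,0,-2.6,40,0],
  [12,0,-2.6,80,0],
  [12,0,-2.6,97,0],
  [12,0,-2.6,101.5,0],
  [12,0,-2.6,101.8,0],
])

```text
time: 25.8
tool_pos: [0.4404, -0.1281, 0.0181]
tcp_rot: [179.9, 0.0, 77.7]
ft_force: [0.7, -0.6, -0.4]
grip_width: 0.323
```

Call:
arm_command([
  [12,0,0,0.5,0],
  [45,0,0,0.5,0],
  [60,0,0,0.5,0],
  [60,0,0,0.5,0],
  [60,0,0,0.5,0],
])

```text
time: 26.42
tool_pos: [0.4396, -0.1277, 0.0173]
tcp_rot: [180.0, -0.0, 77.7]
ft_force: [-0.7, -0.0, -0.1]
grip_width: 0.647
```

Call:
arm_command([
  [60,0,0,-20,0],
  [60,0,0,-70,0],
  [60,0,0,-130,0],
  [60,60,-50,-150,0],
  [60,120,-100,-150,0],
])

```text
time: 27.05
tool_pos: [0.3828, -0.0179, 0.1669]
tcp_rot: [179.8, -0.0, 77.6]
ft_force: [0.5, 1.1, 0.3]
grip_width: 0.653
```

Call:
arm_command([
  [60,60,-20,0,0],
  [60,120,-40,0,0],
  [60,180,-60,0,0],
  [60,240,-60,0,0],
  [60,240,-60,0,0],
])

```text
time: 27.68
tool_pos: [0.3752, 0.2322, 0.1656]
tcp_rot: [180.0, -0.1, 78.0]
ft_force: [-0.6, 0.2, 0.3]
grip_width: 0.655
```

Run:
```python
from h import *
import pickle
rel([[.4,.2,.2]])
s=bot.snapshot("scene");t=bot.snapshot("top");pickle.dump((t,s),open("s9.pkl","wb"))
im=np.zeros((600,800,3),np.uint8); im[:,:380]=cv2.resize(s["pixels"][120:310,215:335,::-1],(380,600)); im[:300,380:]=cv2.resize(t["pixels"][140:270,210:392,::-1],(420,300)); im[300:,380:]=cv2.resize(t["pixels"][190:290,240:380,::-1],(420,300)); cv2.imwrite("pics/p10.png",im)
```

```text
t 27.68 at [0.3752 0.2322 0.1656] [ 1.7995e+02 -7.0000e-02  7.8050e+01] F [-0.6  0.2  0.3] w 60.2 q6 34.0
  -> [0.4 0.2 0.2] shift [-26.3  30.9 -34.4] turn -0.0 rows 0.9
```

View pics/p10.png

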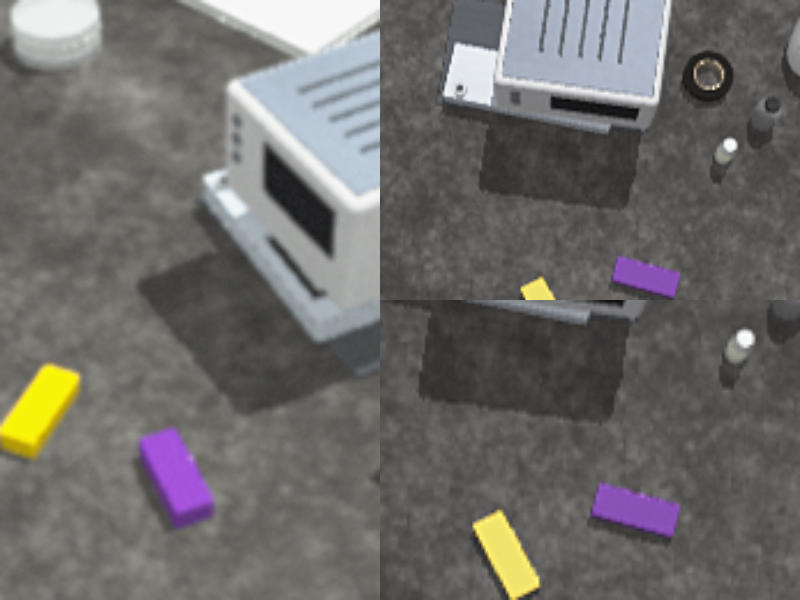

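The carrier is in under the head, its front edge running (443,102)–(610,130) in the upper-right inset. The purple block is back in its place and the vial and bottle still stand. Last, I'll check the edge angle and the bystanders.

Run:
```python
from h import *
import pickle
t,s=pickle.load(open("s9.pkl","rb")); t0,s0=pickle.load(open("s0.pkl","rb"))
uv=(np.array([[446-380,100],[609-380,124]])/ (420/182))+[210,140]
q=unproj(t,uv,.034);d=q[1]-q[0];print(q.round(4),np.rad2deg(np.arctan2(d[1],d[0])).round(1))
for phi in (-98,-100,-101,-103):
    th=np.deg2rad(phi);R=np.array([[np.cos(th),-np.sin(th)],[np.sin(th),np.cos(th)]]);print(phi,(R@[.19,-.012]+[.6573,.0757]).round(4))
for n,a,b,c in (("bottle,vial",(345,175),(395,215),0),("beaker",(118,200),(150,232),0)):
    df=np.abs(t["pixels"][a[1]:b[1],a[0]:b[0]].astype(int)-t0["pixels"][a[1]:b[1],a[0]:b[0]].astype(int)).max(2); print(n,"changed px",(df>40).sum(),"of",df.size)
print(bot.read_state()["ft_force"].round(1))
bot.hand_in()
```

```text
[[ 0.6418  0.092   0.034 ]
 [ 0.6181 -0.1092  0.034 ]] -96.7
-98 [ 0.619  -0.1108]
-100 [ 0.6125 -0.1093]
-101 [ 0.6093 -0.1085]
-103 [ 0.6029 -0.1067]
bottle,vial changed px 0 of 2000
beaker changed px 35 of 1024
[ 0.2 -0.2 -0.7]
the job is handed in; nothing more can be done
```

The slide box is in the carrier's tray and the carrier is swung in under the scanner's head. I handed the job in at about 28 s of the 67 s.

**Placing:** The first grasp closed on nothing because the fingers were slower than I allowed for; the second one held. I laid the box lengthwise in the tray. A close look before the push showed it flat and inside the rim, with about 9 mm free at the robot end and 4 mm at the pin end.

**Pushing:** The moves give no way to tilt the tool, so an upright gripper would have hit the head. I held the spare purple block by one end as a push stick and swung the carrier about its pin, pushing about 174 mm from it. The push ran at 4–6 N, then went suddenly hard at 14 N with no further advance, which I took as the switch's end. I backed straight off, put the purple block back within a few millimetres of where it was, let go and moved clear.

**Last checks:**
- **Carrier:** It stayed in after I backed off. The picture puts its edge at −97°, against about −101° by touch. That is as far in as where I felt the stop or further, so it shows no spring-back. The 4° gap is more than I expected from picking a short edge by eye, and I did not resolve it.
- **Bottle and vial:** Their part of the top picture did not change at all.
- **Beaker:** 35 of 1024 pixels changed around it. The arm never came near it, so I put this down to the arm's shadow, but I did not look closer.
- **Not checked:** After the swing the head hides the tray and the switch, so I could not look at the box or the plunger again. I saw the box riding in the tray partway through the push.

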